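Tile press: snug plus two turns

TASK

Load the tile-drying press: push the loading board with the tiles all the way in to its back stop, then wind the crank clockwise until you feel the platen bear on the tiles, and from there give it exactly two full turns more, so that the press's spring keeps the tiles flat while they dry. Let go of the crank and leave everything else on the table where it is.

Things in the scene. Friction and masses are not known exactly. Their poses are not given: they have to be found in the camera images.
- press: bench screw press (fixed): grey C-shaped iron frame, base 108 mm wide, 226 mm long, frame 179 mm high. Origin: on the vertical screw axis at table level. Its y axis runs along the base from the open throat to the column (column at y = +96 to +138 mm), x across the base, z up. The crank drives the screw through a preloaded spring drum, which yields only once the platen bears; let go, it stays put
- axis_top (a point): top of the crank's hub on the screw axis, 208 to 215 mm up: centre of the crank's circle. Right-hand screw: turned clockwise seen from above, crank and platen sink 4 mm a turn until the platen bears; after that the crank winds the drum and sinks no more. Free, the grip takes about 3 N to move, 0 held still; from bearing on 9 to 10 N to move, 3 to 5 N push back held still
- grip_mid (a point): middle of the crank's upright revolving wooden grip: 22 mm diameter, straight from 18 mm below to 10 mm above this point, top 21 mm above, crank arm's top face 30 mm below. It runs on a circle of 55 mm radius round the screw axis, 30 mm higher than axis_top, and spins freely on its pin, so a gripper can hold it without turning
- tray (a joint): how far the wooden loading board (86 mm wide, with a 44 mm wide tongue) stands out of the press, in m: 0 = fully home against the back stop, under the platen. It slides in runners along the press's y axis, +y is inward, with about 2.5 N of friction. It carries four tiles under a ware board. From the start to first bearing the crank needs 0.5 to 1.5 turns, different each time
- tray_peg (a point): point on the axis of the upright round wooden peg near the end of the loading board's tongue, by which it is pushed: 18 mm diameter, peg top 17 mm above this point, tongue's top face 27 mm below it. With the loading board home it lies 172 mm from the screw axis towards -y of the press
- test_tile_0: small flat glaze test tile, 34x50x9 mm; bystander, origin at the centre of its underside
- tape_roll: roll of masking tape lying flat, 96 mm across, 25 mm high; bystander, origin at the centre of its underside
- stamp: wooden pattern stamp, 34x34 mm block with a turned knob, 58 mm high; bystander, origin at the centre of its underside

How it is judged:
By the outcome, as a careful person would: the job done as asked, in the order asked, and still so for the second after the job is handed in, with the robot touching nothing.
It also fails if it takes over 72 s, if anything falls off the work surface, if the arm or the gripper's body presses on something with over 40 N, if the wrist force passes 120 N, or if a joint passes its speed limit or range.

ROBOT

A 6-joint arm with a two-finger parallel gripper is mounted at the origin on the work surface; the furniture and walls round the work are solid. World frame = base frame: x ahead of the robot, y to its left, z up, the work surface at z = 0. Lengths are in m, angles in rad, forces in N, time in s.
With the tool pointing down it reaches from about 0.4 to 0.825 m from the base axis. Payload 7 kg.
Tool frame: the origin (TCP) lies between the finger pads; the fingertips stand 25 mm ahead of it and the grasp point (between the pads) lies 6 mm ahead of it (arm.tip_extent is the z of the fingertips in the tool frame, in m); z points along the fingers, x is the direction in which the jaws open and shut, and the axes are right-handed (so a half turn about z gives the same grasp; the last joint's range is limited). The gripper opens to 88 mm and grips with 3 to 60 N. Pads are 19 mm wide; open, the fingers measure 130 mm over their backs; the gripper's body (78 mm by 193 mm) begins 47 mm behind the grasp point.
Start: joints at [-0.86, 0.359, 0.012, 0, -1.224, -0.288], TCP at [0.277, -0.616, 0.252] pointing down, gripper open.
Joint ranges: [-3.07, 3.07], [-1.43, 2.12], [-1.02, 1.25], [-3.03, 1.67], [-3.05, -0], [-3.03, 3.03]. Speed limits (rad/s): [2.39, 2.39, 3.01, 3.14, 3.14, 3.14].

INTERFACE

Orientations are given as [roll, pitch, yaw] about the fixed x, y, z axes, in that order (R = Rz(yaw) Ry(pitch) Rx(roll)).
In Python, from station import monitor, grab_frame, job_done, arm gives the robot as it stands.
- The arm moves only by the shell command python3 -m jog 'ROWS' [FORCE]. ROWS is JSON, a list that holds one entry, the list of rows, each a list of 7 numbers: the shift along the world's x, y, z in m, then the turn, a rotation vector about the world's x, y, z in rad, then the opening, from 0 (shut) to 1 (fully open). In form: [[[dx, dy, dz, ax, ay, az, claw], ...]]. A call has 1 to 20 rows; each row shifts and turns the commanded pose from where the row before left it; what a row does not reach is not made up. A row lasts 1/8 s, in which the tool goes at most 62.5 mm and 10.7 degrees, less where a joint would pass 70% of its speed; a pose out of reach is approached as far as the arm can. A call is refused whole if a number of a shift passes 0.0625 or a number of a turn 0.188, either way. A call with a gripper value outside its range is refused whole. The fingers move at their own pace and stop on an object; FORCE is the grip in N (left out, the last holds). Time passes only in rows, so rows that do not move let the fingers close. It gives the time, the measured TCP pose, the force and the opening at its end, in the units of the state.
- monitor.get_state(): the state, without advancing time (a new reading comes with each control period).
- grab_frame(name): name is "side" or "top"; returns a dict with "pixels" (384x512x3 uint8, red, green, blue), "K" (3x3 intrinsics, pixels), "view" (4x4, takes a point from world to camera coordinates). Camera axes: x right, y down, z forward; pixel columns grow to the right and rows downward; lengths in m; the calibration is good to about 2 mm. A picture is of the moment at which its call begins. There is no depth.
- job_done(): hands the job in, once; it reports no verdict.
The state is a dict: "t": time; "q": joint angles; "qd": joint speeds; "joint_efforts": joint torques, N m; "eef_pos": TCP position; "ee_rot": TCP orientation; "force": force on the tool from outside, world axes, zero at the start; "moment": the same for the moment, N m; "width": finger opening in m.
Only numpy, scipy, OpenCV 4.12 (cv2) and the standard library are available. Lean on these libraries where they do the work, as an engineer would, in place of code of your own. Each camera call takes 0.05 s, during which the arm holds its last target.

## Working session

There is one attempt and no reset: what is moved stays moved. The work goes in short steps, Python scripts to look and compute and a shell command to move; the robot and the scene stay as the last step left them, time stands still between calls to the robot, and variables do not carry over. Pictures are saved under pics/ and viewed, and the job is handed in when it is done.

```bash
mkdir -p pics; ls; python3 - <<'E'
from station import monitor, grab_frame, arm
import cv2
print(monitor.get_state())
for n in("side","top"):
    f=grab_frame(n); cv2.imwrite(f"pics/{n}0.png",f["pixels"][:,:,::-1]); print(n,f["K"],f["view"])
print(arm.tip_extent)
E
```

```text
pics
{'t': 0.0, 'q': array([-8.59904167e-01,  3.59390158e-01,  1.10700421e-02, -3.54277872e-04,
       -1.22413184e+00, -2.88124700e-01]), 'qd': array([ 1.42258269e-04, -4.13501489e-04,  1.20204946e-03, -7.15002303e-04,
        1.36370033e-04,  9.20367419e-05]), 'joint_efforts': array([-7.67969177e-04, -5.82716739e+01,  2.93037021e+01,  6.99683726e+00,
        6.79407429e-03, -1.33301578e-04]), 'eef_pos': array([ 0.27674917, -0.61515884,  0.25062468]), 'ee_rot': array([-3.14144147e+00, -1.68202119e-03,  1.99344301e+00]), 'force': array([ 0.63305062, -0.24532006, -0.80776843]), 'moment': array([0.016099  , 0.00645191, 0.04253595]), 'width': 0.08750214312661155}
side [[435.77671571   0.         253.35716891]
 [  0.         435.77671571 193.37710621]
 [  0.           0.           1.        ]] [[ 0.88390877 -0.46765741 -0.00135199 -0.38645955]
 [-0.27017719 -0.50829186 -0.81770635  0.24851232]
 [ 0.38171923  0.72314309 -0.575634    1.25131082]
 [ 0.          0.          0.          1.        ]]
top [[365.11104223   0.         259.65250494]
 [  0.         365.11104223 187.52438872]
 [  0.           0.           1.        ]] [[ 0.02988977 -0.99947814 -0.01224958 -0.029079  ]
 [-0.99551945 -0.02866704 -0.09010671  0.43424362]
 [ 0.08970852  0.01488796 -0.99585678  1.28658925]
 [ 0.          0.          0.          1.        ]]
0.025
```

View pics/side0.png

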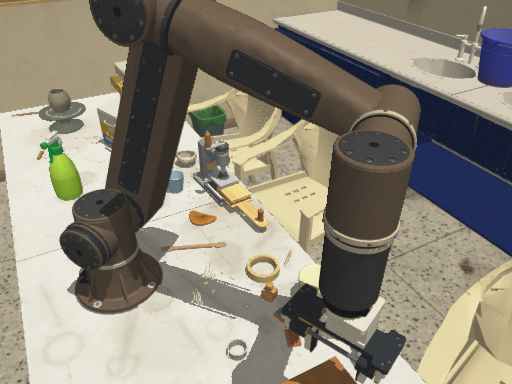

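View pics/top0.png

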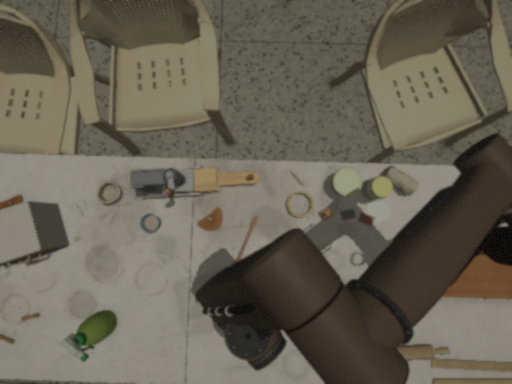

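Both views show the press: top at about columns 130–260, rows 165–200, and side at about columns 190–270, rows 130–230. Its throat faces right in the top view, towards world -y. I'll enlarge these areas.

```bash
python3 - <<'E'
import cv2
s=cv2.imread("pics/side0.png");t=cv2.imread("pics/top0.png")
cv2.imwrite("pics/side0c.png",cv2.resize(s[120:240,180:280],None,fx=6,fy=5.0*1.0,interpolation=cv2.INTER_CUBIC)[:600])
cv2.imwrite("pics/top0c.png",cv2.resize(t[155:215,125:265],None,fx=5,fy=5,interpolation=cv2.INTER_CUBIC))
E
```

```text
(no output)
```

View pics/side0c.png

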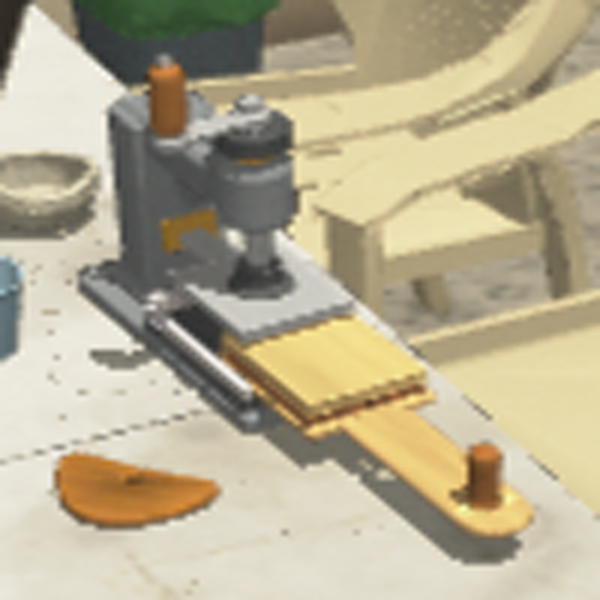

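View pics/top0c.png

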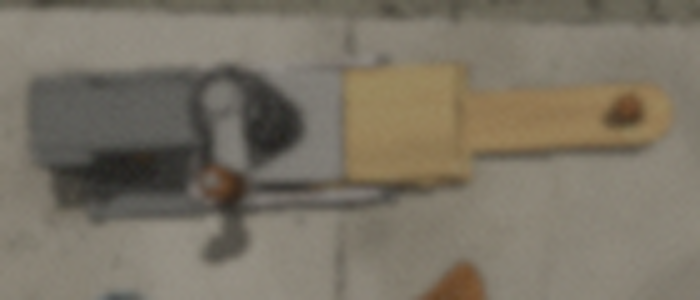

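```bash
cat > h.py <<'E'
import numpy as np,cv2
from station import monitor, grab_frame
def cams():
    return {n:grab_frame(n) for n in("side","top")}
def tri(F,ps,pt):
    P=[F[n]["K"]@F[n]["view"][:3] for n in("side","top")]
    X=cv2.triangulatePoints(P[0],P[1],np.array(ps,float).reshape(2,1),np.array(pt,float).reshape(2,1)).ravel()
    X=X[:3]/X[3]
    return X,[proj(F[n],X)-np.array(p) for n,p in (("side",ps),("top",pt))]
def proj(f,X):
    c=f["view"][:3,:3]@X+f["view"][:3,3]; p=f["K"]@c; return p[:2]/p[2]
def ray(f,p,z):
    d=f["view"][:3,:3].T@np.linalg.inv(f["K"])@np.array([p[0],p[1],1]); o=-f["view"][:3,:3].T@f["view"][:3,3]
    return o+d*(z-o[2])/d[2]
def S(u,v): return (180+u/6-.5+1/12,120+v/5-.5+.1)
def T(u,v): return (125+u/5-.4,155+v/5-.4)
E
python3 - <<'E'
from h import *
np.set_printoptions(precision=4,suppress=True)
F=cams()
print("pegtop",tri(F,S(486,450),T(628,105)))
print("griptop",tri(F,S(167,62),T(215,183)))
print("hubtop",tri(F,S(250,103),T(222,95)))
# tongue end, ware corners
print("peg base side", ray(F["side"],S(485,503),.024), ray(F["top"],T(622,115),.024))
print("tongue end", ray(F["top"],T(668,115),.02))
for c in [(345,68),(466,64),(470,180),(345,182)]: print("ware", ray(F["top"],T(*c),.04))
for c in [(33,80),(38,160),(205,72)]: print("col top", ray(F["top"],T(*c),.179))
E
```

```text
pegtop (array([0.4712, 0.0161, 0.0744]), [array([-0.2481,  0.0265]), array([ 0.1481, -0.2976])])
griptop (array([0.3961, 0.2464, 0.2657]), [array([-0.4222,  0.0129]), array([ 0.2756, -0.6195])])
hubtop (array([0.4514, 0.2594, 0.2155]), [array([ 0.1415, -0.0083]), array([-0.0939,  0.2048])])
peg base side [0.476  0.0234 0.024 ] [0.469  0.0227 0.024 ]
tongue end [ 0.4704 -0.0101  0.02  ]
ware [0.4951 0.2195 0.04  ]
ware [0.5004 0.1337 0.04  ]
ware [0.418  0.1276 0.04  ]
ware [0.4141 0.2158 0.04  ]
col top [0.4626 0.3893 0.179 ]
col top [0.4119 0.383  0.179 ]
col top [0.4708 0.2804 0.179 ]
```

```bash
python3 -m jog '[[[0.0197,0.0585,0,0,0,0.122,0],[0.0197,0.0585,0,0,0,0.122,0],[0.0197,0.0585,0,0,0,0.122,0],[0.0197,0.0585,0,0,0,0.122,0],[0.0197,0.0585,0,0,0,0.122,0],[0.0197,0.0585,0,0,0,0.122,0],[0.0197,0.0585,0,0,0,0.122,0],[0.0197,0.0585,0,0,0,0.122,0],[0.0197,0.0585,0,0,0,0.122,0],[0.0197,0.0585,0,0,0,0.122,0],[0,0,0,0,0,0,0],[0,0,0,0,0,0,0]]]' 20; python3 - <<'E'
from h import *
F=cams()
cv2.imwrite("pics/s1.png",F["side"]["pixels"][:,:,::-1]);cv2.imwrite("pics/t1.png",F["top"]["pixels"][:,:,::-1])
E
```

```text
t: 1.7
eef_pos: [0.4736, -0.0304, 0.2513]
ee_rot: [-3.141, -0.001, -3.069]
force: [-0.6, 0.1, -0.1]
width: 0.0005
```

View pics/s1.png

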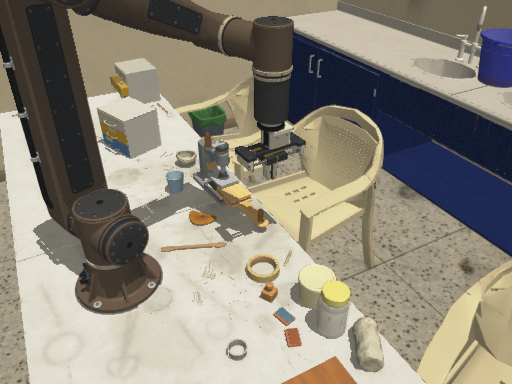

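View pics/t1.png

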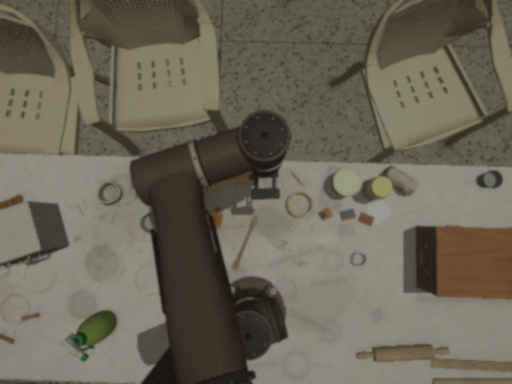

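Gripper is closed above the tongue's end, clear of the tape roll (side 263,267). Descending behind the peg.

```bash
python3 -m jog '[[[0,0,-0.045,0,0,0,0],[0,0,-0.045,0,0,0,0],[0,0,-0.045,0,0,0,0],[0,0,-0.035,0,0,0,0],[0,0,-0.014,0,0,0,0],[0,0,0,0,0,0,0],[0,0,0,0,0,0,0]]]'; python3 - <<'E'
from h import *
F=cams()
cv2.imwrite("pics/s2.png",cv2.resize(F["side"]["pixels"][130:240,180:300,::-1],None,fx=5,fy=5,interpolation=cv2.INTER_CUBIC))
E
```

```text
t: 2.68
eef_pos: [0.4749, -0.0306, 0.0688]
ee_rot: [3.141, 0.002, -3.07]
force: [0.1, 0.8, 0.7]
width: 0.0006
```

View pics/s2.png

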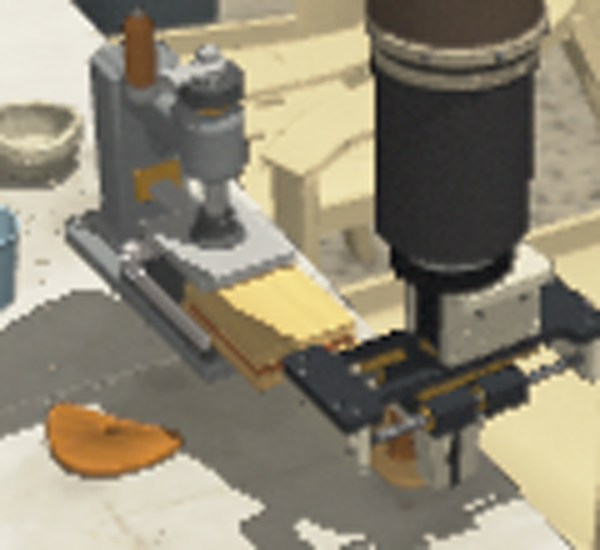

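The closed fingers stand at (440,460), just behind the peg at (400,445). Pushing inwards.

```bash
python3 -m jog '[[[0,0.008,0,0,0,0,0],[0,0.008,0,0,0,0,0],[0,0.006,0,0,0,0,0]]]';python3 -m jog '[[[-0.0005,0.008,0,0,0,0,0],[-0.0005,0.008,0,0,0,0,0]]]';python3 -m jog '[[[-0.0005,0.008,0,0,0,0,0],[-0.0005,0.008,0,0,0,0,0]]]';python3 -m jog '[[[-0.0005,0.008,0,0,0,0,0],[-0.0005,0.008,0,0,0,0,0]]]'
```

```text
t: 3.15
eef_pos: [0.474, -0.0077, 0.0678]
ee_rot: [3.141, 0.0, -3.069]
force: [-0.6, -0.0, -0.6]
width: 0.0002
t: 3.4
eef_pos: [0.4727, 0.0077, 0.0675]
ee_rot: [-3.141, -0.0, -3.069]
force: [-0.2, -3.1, 0.6]
width: 0.0005
t: 3.65
eef_pos: [0.4715, 0.0238, 0.0675]
ee_rot: [-3.141, -0.001, -3.07]
force: [-0.5, -2.4, 1.5]
width: 0.0007
t: 3.9
eef_pos: [0.4704, 0.0397, 0.0674]
ee_rot: [-3.141, -0.001, -3.07]
force: [-2.7, -3.9, 2.8]
width: 0.0004
```

```bash
python3 -m jog '[[[-0.0005,0.008,0,0,0,0,0],[-0.0005,0.008,0,0,0,0,0]]]';python3 -m jog '[[[-0.0003,0.004,0,0,0,0,0],[-0.0003,0.004,0,0,0,0,0]]]';python3 -m jog '[[[-0.0002,0.002,0,0,0,0,0]]]';python3 -m jog '[[[-0.0002,0.002,0,0,0,0,0]]]';python3 -m jog '[[[-0.0002,0.002,0,0,0,0,0]]]'
```

```text
t: 4.15
eef_pos: [0.4693, 0.0557, 0.0673]
ee_rot: [-3.141, -0.001, -3.07]
force: [-2.7, -3.2, 1.6]
width: 0.0009
t: 4.4
eef_pos: [0.4689, 0.0636, 0.0673]
ee_rot: [-3.141, -0.001, -3.07]
force: [-2.2, -3.1, 0.8]
width: 0.0005
t: 4.53
eef_pos: [0.4689, 0.0656, 0.0674]
ee_rot: [-3.142, -0.0, -3.07]
force: [-3.2, -3.1, -0.2]
width: 0.0004
t: 4.65
eef_pos: [0.4688, 0.0674, 0.0674]
ee_rot: [-3.141, -0.0, -3.07]
force: [-3.1, -2.6, -0.9]
width: 0.0008
t: 4.78
eef_pos: [0.4686, 0.0694, 0.0674]
ee_rot: [-3.141, -0.0, -3.07]
force: [-1.5, -6.2, -1.3]
width: 0.0006
```

```bash
python3 -m jog '[[[-0.0001,0.0012,0,0,0,0,0]]]';python3 -m jog '[[[-0.0001,0.0012,0,0,0,0,0]]]';python3 -m jog '[[[-0.0001,0.0008,0,0,0,0,0],[0,0,0,0,0,0,0]]]'
```

```text
t: 4.9
eef_pos: [0.4684, 0.0697, 0.0675]
ee_rot: [-3.14, -0.001, -3.069]
force: [1.7, -13.7, -1.4]
width: 0.0007
t: 5.03
eef_pos: [0.4683, 0.07, 0.0675]
ee_rot: [-3.139, -0.001, -3.069]
force: [5.5, -21.0, -1.6]
width: 0.0004
t: 5.28
eef_pos: [0.4683, 0.07, 0.0675]
ee_rot: [-3.138, -0.002, -3.069]
force: [5.7, -20.6, -1.1]
width: 0.0004
```

Hard stop at y≈0.070 (20 N, no further travel). Backing off and rising.

```bash
python3 -m jog '[[[0,-0.012,0,0,0,0,0],[0,-0.02,0,0,0,0,0],[0,-0.02,0.02,0,0,0,0.5],[0,-0.02,0.045,0,0,0,0.6],[0,-0.02,0.06,0,0,0,0.6],[0,-0.01,0.06,0,0,0,0.6],[0,0,0.055,0,0,0,0.6],[0,0,0,0,0,0,0.6]]]'; python3 - <<'E'
from h import *
F=cams()
cv2.imwrite("pics/s3.png",cv2.resize(F["side"]["pixels"][120:220,180:280,::-1],None,fx=6,fy=6,interpolation=cv2.INTER_CUBIC))
cv2.imwrite("pics/t3.png",cv2.resize(F["top"]["pixels"][155:215,125:265,::-1],None,fx=5,fy=5,interpolation=cv2.INTER_CUBIC))
E
```

```text
t: 6.28
eef_pos: [0.4716, -0.0286, 0.3125]
ee_rot: [3.139, 0.012, -3.069]
force: [0.0, -0.1, -1.8]
width: 0.051
```

View pics/s3.png

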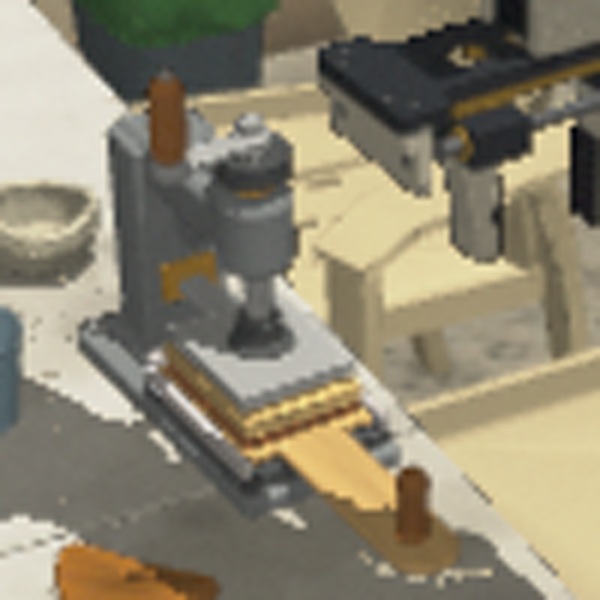

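View pics/t3.png

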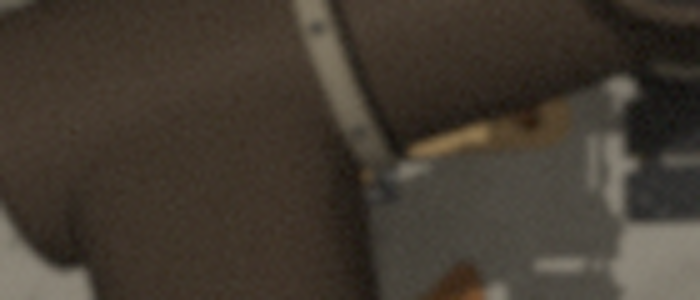

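The board is home (tongue tucked in, ware under the platen; peg top at crop 411,470). The grip top is at crop (168,77). I'll refine the grip and axis positions.

```bash
python3 - <<'E'
from h import *
np.set_printoptions(precision=4,suppress=True)
f=grab_frame("side")
q=lambda u,v:(180+u/6-.42,120+v/6-.42)
p=ray(f,q(412,473),.074); print("peg home",p)
print("grip top",ray(f,q(168,80),.266)," mid",ray(f,q(168,118),.245))
print("hub",ray(f,q(250,123),.2145))
for a in (0.06,.07,.08): print(a,"axis from peg",p[:2]+.172*np.array([-np.sin(a),np.cos(a)]))
E
```

```text
peg home [0.4654 0.0895 0.074 ]
grip top [0.3951 0.2391 0.266 ]  mid [0.3923 0.2358 0.245 ]
hub [0.452  0.2621 0.2145]
0.06 axis from peg [0.4551 0.2612]
0.07 axis from peg [0.4534 0.2611]
0.08 axis from peg [0.4517 0.2609]
```

```bash
python3 -m jog '[[[-0.0105,0.039,0,0,0,0,0.7],[-0.0105,0.039,0,0,0,0,0.7],[-0.0105,0.039,0,0,0,0,0.7],[-0.0105,0.039,0,0,0,0,0.7],[-0.0105,0.039,0,0,0,0,0.7],[-0.0105,0.039,0,0,0,0,0.7],[-0.0105,0.039,0,0,0,0,0.7],[0,0,0,0,0,0,0.7],[0,0,0,0,0,0,0.7]]]'; python3 - <<'E'
from h import *
F=cams()
cv2.imwrite("pics/s4.png",cv2.resize(F["side"]["pixels"][60:180,150:270,::-1],None,fx=5,fy=5,interpolation=cv2.INTER_CUBIC))
cv2.imwrite("pics/t4.png",F["top"]["pixels"][:,:,::-1])
E
```

```text
t: 7.55
eef_pos: [0.3946, 0.2438, 0.3058]
ee_rot: [-3.14, -0.001, -3.069]
force: [0.1, 0.6, -0.4]
width: 0.0614
```

View pics/s4.png

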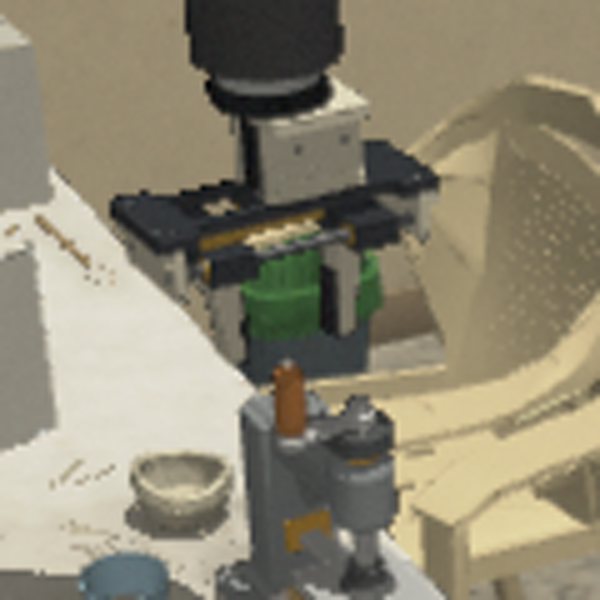

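The finger tips at (235,365) and (345,330) straddle the grip (289,375). Descending and closing.

```bash
python3 -m jog '[[[0.003,0,-0.02,0,0,0,0.7],[0,0,-0.02,0,0,0,0.7],[0,0,-0.015,0,0,0,0.7],[0,0,0,0,0,0,0.7]]]' ; python3 - <<'E'
from h import *
F=cams()
cv2.imwrite("pics/s5.png",cv2.resize(F["side"]["pixels"][80:180,160:260,::-1],None,fx=6,fy=6,interpolation=cv2.INTER_CUBIC))
E
```

```text
t: 8.15
eef_pos: [0.3978, 0.243, 0.251]
ee_rot: [-3.14, -0.001, -3.07]
force: [0.1, 0.0, -0.2]
width: 0.0613
```

View pics/s5.png

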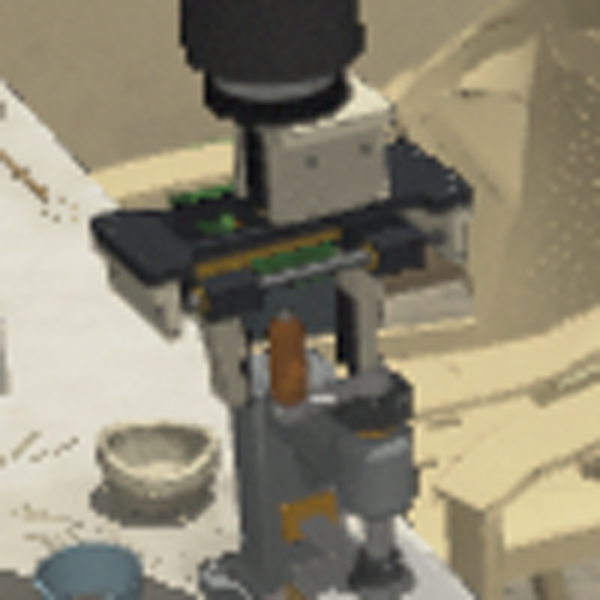

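```bash
python3 - <<'E'
from h import *
f=grab_frame("side")
for z in (.226,.245,.266):print(z,proj(f,np.array([.3978,.243,z])), (proj(f,np.array([.3978,.243,z]))-[160,80]+.42)*6)
E
```

```text
0.226 [208.60401684 143.06126984] [294.14410102 380.88761902]
0.245 [208.25581595 137.96984451] [292.05489568 350.33906707]
0.266 [207.86474714 132.25160061] [289.70848284 316.02960364]
```

Projection of the grasp point agrees with the seen grip to within half a pixel. Closing.

```bash
python3 -m jog '[[[0,0,0,0,0,0,0.1],[0,0,0,0,0,0,0.1],[0,0,0,0,0,0,0.1],[0,0,0,0,0,0,0.1],[0,0,0,0,0,0,0.1]]]' 30; python3 - <<'E'
import numpy as np
c=np.array([.453,.260]);r=.055
a0=np.arctan2(.244-.260,.398-.453); print(np.degrees(a0))
for k in range(1,25):
    a=a0-np.radians(15)*k; b=a+np.radians(15)
    d=r*np.array([np.cos(a)-np.cos(b),np.sin(a)-np.sin(b)]); print(k,np.round(np.degrees(a)%360,1),np.round(d,4))
E
```

```text
t: 8.93
eef_pos: [0.3969, 0.2433, 0.2518]
ee_rot: [-3.141, -0.002, -3.07]
force: [-5.4, -1.0, 6.6]
width: 0.021
-163.7798063043972
1 181.2 [-0.0022  0.0142]
2 166.2 [0.0016 0.0143]
3 151.2 [0.0052 0.0134]
4 136.2 [0.0085 0.0116]
5 121.2 [0.0112 0.009 ]
6 106.2 [0.0131 0.0058]
7 91.2 [0.0142 0.0022]
8 76.2 [ 0.0143 -0.0016]
9 61.2 [ 0.0134 -0.0052]
10 46.2 [ 0.0116 -0.0085]
11 31.2 [ 0.009  -0.0112]
12 16.2 [ 0.0058 -0.0131]
13 1.2 [ 0.0022 -0.0142]
14 346.2 [-0.0016 -0.0143]
15 331.2 [-0.0052 -0.0134]
16 316.2 [-0.0085 -0.0116]
17 301.2 [-0.0112 -0.009 ]
18 286.2 [-0.0131 -0.0058]
19 271.2 [-0.0142 -0.0022]
20 256.2 [-0.0143  0.0016]
21 241.2 [-0.0134  0.0052]
22 226.2 [-0.0116  0.0085]
23 211.2 [-0.009   0.0112]
24 196.2 [-0.0058  0.0131]
```

```bash
cat > f.sh <<'E'
grep -E "t:|pos|force"|paste -sd' '
E
python3 -m jog '[[[-0.0029,0.0142,0.0005,0,0,0,0.1]]]'|sh f.sh; python3 -m jog '[[[0.0016,0.0143,-0.0002,0,0,0,0.1]]]'|sh f.sh; python3 -m jog '[[[0.0052,0.0134,-0.0002,0,0,0,0.1]]]'|sh f.sh; python3 -m jog '[[[0.0085,0.0116,-0.0002,0,0,0,0.1]]]'|sh f.sh; python3 -m jog '[[[0.0112,0.0090,-0.0002,0,0,0,0.1]]]'|sh f.sh; python3 -m jog '[[[0.0131,0.0058,-0.0002,0,0,0,0.1]]]'|sh f.sh
```

```text
t: 9.05 eef_pos: [0.3949, 0.2566, 0.252] ee_rot: [-3.139, -0.001, -3.071] force: [11.9, -5.5, -9.6]
t: 9.18 eef_pos: [0.397, 0.271, 0.2517] ee_rot: [-3.138, 0.0, -3.07] force: [12.2, -8.3, -7.2]
t: 9.3 eef_pos: [0.4025, 0.2839, 0.2515] ee_rot: [-3.137, 0.0, -3.07] force: [12.3, -12.3, -4.6]
t: 9.43 eef_pos: [0.411, 0.2947, 0.2513] ee_rot: [-3.135, -0.0, -3.07] force: [8.2, -15.2, -1.1]
t: 9.55 eef_pos: [0.4219, 0.3031, 0.251] ee_rot: [-3.134, -0.002, -3.07] force: [5.6, -15.3, 2.3]
t: 9.68 eef_pos: [0.4346, 0.3086, 0.2508] ee_rot: [-3.134, -0.003, -3.07] force: [1.0, -16.3, 4.8]
```

```bash
cat > fit.py <<'E'
import numpy as np,sys
from scipy.optimize import least_squares
P=np.array(eval(sys.argv[1]))
print(least_squares(lambda c:np.hypot(*(P-c).T)-.055,[.45,.26]).x, "free",least_squares(lambda c:np.hypot(*(P-c[:2]).T)-c[2],[.45,.26,.055]).x)
E
python3 fit.py "[[.3969,.2433],[.3949,.2566],[.397,.271],[.4025,.2839],[.411,.2947],[.4219,.3031],[.4346,.3086]]"
```

```text
[0.45005316 0.25595824] free [0.44888041 0.25663558 0.05379983]
```

```bash

python3 -m jog '[[[0.0143,-0.0003,0.0003,0,0,0,0.1]]]'|sh f.sh; python3 -m jog '[[[0.0143,-0.0016,-0.00015,0,0,0,0.1]]]'|sh f.sh; python3 -m jog '[[[0.0134,-0.0052,-0.00015,0,0,0,0.1]]]'|sh f.sh; python3 -m jog '[[[0.0116,-0.0085,-0.00015,0,0,0,0.1]]]'|sh f.sh; python3 -m jog '[[[0.0090,-0.0112,-0.00015,0,0,0,0.1]]]'|sh f.sh
```

```text
t: 9.8 eef_pos: [0.4484, 0.31, 0.2508] ee_rot: [-3.138, -0.003, -3.07] force: [-4.1, -3.8, -0.4]
t: 9.93 eef_pos: [0.4624, 0.3089, 0.2506] ee_rot: [-3.139, -0.003, -3.07] force: [-5.1, -5.5, 2.1]
t: 10.05 eef_pos: [0.4757, 0.304, 0.2504] ee_rot: [-3.139, -0.003, -3.07] force: [-7.3, -2.5, 2.3]
t: 10.18 eef_pos: [0.4874, 0.296, 0.2503] ee_rot: [-3.14, -0.003, -3.07] force: [-6.2, 0.2, 1.2]
t: 10.3 eef_pos: [0.4965, 0.2852, 0.2502] ee_rot: [-3.141, -0.003, -3.07] force: [-5.6, 1.6, -0.3]
```

```bash

python3 -m jog '[[[0.0052,-0.0131,-0.00015,0,0,0,0.1]]]'|sh f.sh; python3 -m jog '[[[0.0022,-0.0142,-0.00015,0,0,0,0.1]]]'|sh f.sh; python3 -m jog '[[[-0.0016,-0.0143,-0.00015,0,0,0,0.1]]]'|sh f.sh; python3 -m jog '[[[-0.0052,-0.0134,-0.00015,0,0,0,0.1]]]'|sh f.sh
```

```text
t: 10.42 eef_pos: [0.5024, 0.2725, 0.2502] ee_rot: [3.141, -0.001, -3.07] force: [-2.0, 3.2, -5.5]
t: 10.55 eef_pos: [0.5052, 0.2583, 0.25] ee_rot: [3.14, 0.001, -3.07] force: [0.8, 4.6, -6.7]
t: 10.68 eef_pos: [0.5041, 0.2438, 0.2499] ee_rot: [3.141, 0.002, -3.07] force: [4.6, 4.1, -10.0]
t: 10.8 eef_pos: [0.4991, 0.2299, 0.2498] ee_rot: [3.141, 0.002, -3.07] force: [6.2, 1.9, -10.3]
```

```bash

python3 -m jog '[[[-0.0081,-0.0120,-0.0008,0,0,0,0.1]]]'|sh f.sh; python3 -m jog '[[[-0.0112,-0.0090,-0.0004,0,0,0,0.1]]]'|sh f.sh; python3 -m jog '[[[-0.0131,-0.0058,-0.0002,0,0,0,0.1]]]'|sh f.sh; python3 -m jog '[[[-0.0142,-0.0022,-0.0002,0,0,0,0.1]]]'|sh f.sh
```

```text
t: 10.92 eef_pos: [0.491, 0.2177, 0.2494] ee_rot: [-3.142, 0.002, -3.07] force: [4.0, 2.9, -4.2]
t: 11.05 eef_pos: [0.4797, 0.2083, 0.2493] ee_rot: [-3.141, 0.002, -3.07] force: [4.1, 1.0, -5.2]
t: 11.18 eef_pos: [0.4662, 0.2022, 0.2491] ee_rot: [-3.14, 0.002, -3.07] force: [4.8, -0.2, -4.2]
t: 11.3 eef_pos: [0.4517, 0.1998, 0.2489] ee_rot: [-3.14, 0.001, -3.07] force: [4.5, -0.6, -4.6]
```

```bash

python3 -m jog '[[[-0.0143,0.0016,-0.0004,0,0,0,0.1]]]'|sh f.sh; python3 -m jog '[[[-0.0134,0.0052,-0.0002,0,0,0,0.1]]]'|sh f.sh; python3 -m jog '[[[-0.0116,0.0085,-0.0002,0,0,0,0.1]]]'|sh f.sh; python3 -m jog '[[[-0.0090,0.0112,-0.0002,0,0,0,0.1]]]'|sh f.sh
```

```text
t: 11.42 eef_pos: [0.4373, 0.2013, 0.2487] ee_rot: [-3.14, 0.001, -3.07] force: [4.4, -0.8, -2.0]
t: 11.55 eef_pos: [0.4238, 0.2066, 0.2485] ee_rot: [-3.14, 0.001, -3.07] force: [4.6, -1.5, -3.2]
t: 11.68 eef_pos: [0.412, 0.2153, 0.2484] ee_rot: [-3.14, 0.001, -3.07] force: [4.3, -2.2, -2.8]
t: 11.8 eef_pos: [0.4031, 0.2265, 0.2483] ee_rot: [-3.139, 0.001, -3.07] force: [7.4, -8.0, -2.1]
```

Tangential force jumped from 4.6 to 10.7 N between crank angles 227° and 212°. A hold-still check will show whether it pushes back.

```bash

python3 -m jog '[[[0,0,0,0,0,0,0.1],[0,0,0,0,0,0,0.1]]]'|sh f.sh; python3 -m jog '[[[0,0,0,0,0,0,0.1],[0,0,0,0,0,0,0.1]]]'|sh f.sh; python3 fit.py "[[.4124,.2963],[.5052,.2583],[.5041,.2438],[.4991,.2299],[.4910,.2177],[.4797,.2083],[.4662,.2022],[.4517,.1998],[.4373,.2013],[.4238,.2066],[.412,.2153],[.4031,.2265],[.4484,.31],[.4624,.3089],[.4757,.304],[.4874,.296],[.4965,.2852]]"
```

```text
t: 12.05 eef_pos: [0.4029, 0.2274, 0.2482] ee_rot: [-3.141, 0.0, -3.069] force: [-0.5, -5.4, 4.7]
t: 12.3 eef_pos: [0.4029, 0.2274, 0.2482] ee_rot: [-3.141, -0.0, -3.07] force: [-1.7, -5.5, 4.8]
[0.45023158 0.25504249] free [0.45008912 0.25511328 0.0552562 ]
```

Held still, it pushes back 3.9 N, so the platen bears. I take bearing at crank angle ≈219° (±7.5°); the crank is now at 210.4°, leaving about 711.7° to wind.

```bash
python3 - <<'E'
import numpy as np
c=np.array([.4502,.2551]);r=.0552
p=np.array([.4032,.2283])
for k in range(1,26):
    a=np.radians(209.7-15*k); n=c+r*np.array([np.cos(a),np.sin(a)])
    print(k,np.round(np.degrees(a)%360,1),np.round(n-p,4)); p=p+np.round(n-p,4)
E
```

```text
1 194.7 [-0.0064  0.0128]
2 179.7 [-0.0018  0.0143]
3 164.7 [0.002  0.0143]
4 149.7 [0.0055 0.0132]
5 134.7 [0.0089 0.0114]
6 119.7 [0.0115 0.0087]
7 104.7 [0.0133 0.0055]
8 89.7 [0.0143 0.0018]
9 74.7 [ 0.0143 -0.002 ]
10 59.7 [ 0.0132 -0.0055]
11 44.7 [ 0.0114 -0.0089]
12 29.7 [ 0.0087 -0.0115]
13 14.7 [ 0.0055 -0.0133]
14 359.7 [ 0.0018 -0.0143]
15 344.7 [-0.002  -0.0143]
16 329.7 [-0.0055 -0.0132]
17 314.7 [-0.0089 -0.0114]
18 299.7 [-0.0115 -0.0087]
19 284.7 [-0.0133 -0.0055]
20 269.7 [-0.0143 -0.0018]
21 254.7 [-0.0143  0.002 ]
22 239.7 [-0.0132  0.0055]
23 224.7 [-0.0114  0.0089]
24 209.7 [-0.0087  0.0115]
25 194.7 [-0.0055  0.0133]
```

```bash

python3 -m jog '[[[-0.0064,0.0128,0.0006,0,0,0,0.1],[-0.0018,0.0143,0,0,0,0,0.1],[0.0020,0.0143,0,0,0,0,0.1]]]' 40|sh f.sh; python3 -m jog '[[[0.0055,0.0132,0,0,0,0,0.1],[0.0089,0.0114,0,0,0,0,0.1],[0.0115,0.0087,0,0,0,0,0.1]]]'|sh f.sh;  python3 -m jog '[[[0.0133,0.0055,0,0,0,0,0.1],[0.0143,0.0018,0,0,0,0,0.1],[0.0143,-0.0020,0,0,0,0,0.1]]]'|sh f.sh
```

```text
t: 12.68 eef_pos: [0.3965, 0.2676, 0.2482] ee_rot: [-3.138, -0.001, -3.07] force: [3.0, -10.4, 1.1]
t: 13.05 eef_pos: [0.4215, 0.3018, 0.2481] ee_rot: [-3.14, -0.003, -3.07] force: [-7.5, -7.0, 7.2]
t: 13.42 eef_pos: [0.4634, 0.3084, 0.2481] ee_rot: [3.141, -0.003, -3.069] force: [-10.4, -0.8, 6.4]
```

```bash

python3 -m jog '[[[0.0132,-0.0055,0.0005,0,0,0,0.1],[0.0114,-0.0089,0,0,0,0,0.1],[0.0087,-0.0115,0,0,0,0,0.1]]]'|sh f.sh; python3 -m jog '[[[0.0055,-0.0133,0,0,0,0,0.1],[0.0018,-0.0143,0,0,0,0,0.1],[-0.0020,-0.0143,0,0,0,0,0.1]]]'|sh f.sh;  python3 -m jog '[[[-0.0055,-0.0132,0,0,0,0,0.1],[-0.0089,-0.0114,0,0,0,0,0.1],[-0.0115,-0.0087,0,0,0,0,0.1]]]'|sh f.sh;python3 -m jog '[[[-0.0133,-0.0055,0,0,0,0,0.1],[-0.0143,-0.0018,0,0,0,0,0.1],[-0.0143,0.0020,0,0,0,0,0.1]]]'|sh f.sh; python3 -m jog '[[[-0.0132,0.0055,0,0,0,0,0.1],[-0.0114,0.0089,0,0,0,0,0.1],[-0.0087,0.0115,0,0,0,0,0.1]]]'|sh f.sh
```

```text
t: 13.8 eef_pos: [0.4972, 0.284, 0.2482] ee_rot: [3.138, -0.002, -3.069] force: [-8.3, 6.1, 1.7]
t: 14.18 eef_pos: [0.5042, 0.2431, 0.2484] ee_rot: [3.136, 0.002, -3.069] force: [1.6, 9.9, -6.0]
t: 14.55 eef_pos: [0.4793, 0.2082, 0.2485] ee_rot: [3.139, 0.004, -3.07] force: [9.4, 3.0, -9.9]
t: 14.92 eef_pos: [0.4364, 0.2015, 0.2484] ee_rot: [3.141, 0.002, -3.07] force: [10.2, -1.3, -9.2]
t: 15.3 eef_pos: [0.4025, 0.2269, 0.2484] ee_rot: [-3.14, 0.001, -3.07] force: [11.8, -5.8, -8.4]
```

```bash

python3 -m jog '[[[-0.0050,0.0136,-0.0007,0,0,0,0.1],[-0.0018,0.0143,0,0,0,0,0.1],[0.0020,0.0143,0,0,0,0,0.1]]]'|sh f.sh; python3 -m jog '[[[0.0055,0.0132,0,0,0,0,0.1],[0.0089,0.0114,0,0,0,0,0.1],[0.0115,0.0087,0,0,0,0,0.1]]]'|sh f.sh;  python3 -m jog '[[[0.0133,0.0055,0,0,0,0,0.1],[0.0143,0.0018,0,0,0,0,0.1],[0.0143,-0.0020,0,0,0,0,0.1]]]'|sh f.sh;  python3 -m jog '[[[0.0132,-0.0055,0,0,0,0,0.1],[0.0114,-0.0089,0,0,0,0,0.1],[0.0087,-0.0115,0,0,0,0,0.1]]]'|sh f.sh; python3 -m jog '[[[0.0055,-0.0133,0,0,0,0,0.1],[0.0018,-0.0143,0,0,0,0,0.1],[-0.0020,-0.0143,0,0,0,0,0.1]]]'|sh f.sh
```

```text
t: 15.68 eef_pos: [0.3967, 0.2679, 0.2481] ee_rot: [-3.138, -0.002, -3.07] force: [1.6, -10.9, 4.4]
t: 16.05 eef_pos: [0.422, 0.3021, 0.2481] ee_rot: [-3.14, -0.003, -3.07] force: [-7.6, -7.2, 8.2]
t: 16.42 eef_pos: [0.4638, 0.3084, 0.2481] ee_rot: [3.141, -0.003, -3.069] force: [-11.6, -3.0, 7.3]
t: 16.8 eef_pos: [0.4974, 0.2839, 0.2481] ee_rot: [3.138, -0.002, -3.069] force: [-10.9, 5.4, 5.8]
t: 17.18 eef_pos: [0.5045, 0.2437, 0.2483] ee_rot: [3.135, 0.003, -3.069] force: [-2.1, 11.3, -1.7]
```

```bash

python3 -m jog '[[[-0.0055,-0.0132,0,0,0,0,0.1],[-0.0089,-0.0114,0,0,0,0,0.1],[-0.0115,-0.0087,0,0,0,0,0.1]]]'|sh f.sh;python3 -m jog '[[[-0.0133,-0.0055,0,0,0,0,0.1],[-0.0143,-0.0018,0,0,0,0,0.1],[-0.0143,0.0020,0,0,0,0,0.1]]]'|sh f.sh; python3 -m jog '[[[-0.0132,0.0055,0,0,0,0,0.1],[-0.0114,0.0089,0,0,0,0,0.1],[0,0,0,0,0,0,0.1],[0,0,0,0,0,0,0.1]]]'|sh f.sh
python3 - <<'E'
from h import *
s=monitor.get_state();p=s["eef_pos"];print(np.degrees(np.arctan2(p[1]-.2551,p[0]-.4502))%360,p,s["force"])
E
```

```text
t: 17.55 eef_pos: [0.4803, 0.2089, 0.2484] ee_rot: [3.138, 0.005, -3.07] force: [11.0, 2.2, -8.3]
t: 17.92 eef_pos: [0.4372, 0.2014, 0.2483] ee_rot: [-3.141, 0.003, -3.07] force: [10.6, -4.0, -5.5]
t: 18.42 eef_pos: [0.4114, 0.2161, 0.2482] ee_rot: [-3.141, 0.0, -3.07] force: [1.8, -4.0, -0.0]
225.2078771897428 [0.41143787 0.21605557 0.2482385 ] [ 1.78001603e+00 -4.00869926e+00 -1.34573448e-03]
```

```bash

python3 -m jog '[[[-0.0044,0.0049,0,0,0,0,0.1],[0,0,0,0,0,0,0.1],[0,0,0,0,0,0,0.1],[0,0,0,0,0,0,0.1]]]'|sh f.sh
python3 - <<'E'
from h import *
s=monitor.get_state();p=s["eef_pos"];print(np.degrees(np.arctan2(p[1]-.2551,p[0]-.4502))%360,p,s["force"])
E
```

```text
t: 18.92 eef_pos: [0.4074, 0.2205, 0.2482] ee_rot: [-3.141, 0.0, -3.07] force: [4.3, -5.8, 0.1]
218.9497048180627 [0.40738987 0.22049522 0.248244  ] [ 4.31172689 -5.78213869  0.10152453]
```

Crank at 218.9°, two turns past bearing. Releasing and rising.

```bash

python3 -m jog '[[[0,0,0,0,0,0,0.6],[0,0,0,0,0,0,0.6],[0,0,0,0,0,0,0.6],[0,0,0.02,0,0,0,0.6],[0,0,0.04,0,0,0,0.6],[0,0,0.05,0,0,0,0.6],[-0.03,-0.04,0.02,0,0,0,0.6],[-0.01,-0.05,0,0,0,0,0.6],[0,-0.05,0,0,0,0,0.6],[0,-0.05,0,0,0,0,0.6],[0,-0.05,0,0,0,0,0.6],[0,-0.05,0,0,0,0,0.6],[0,-0.05,0,0,0,0,0.6],[0,-0.05,0,0,0,0,0.6],[0,0,0,0,0,0,0.6]]]'
python3 - <<'E'
from h import *
F=cams()
cv2.imwrite("pics/s6.png",cv2.resize(F["side"]["pixels"][120:220,180:280,::-1],None,fx=6,fy=6,interpolation=cv2.INTER_CUBIC))
cv2.imwrite("pics/t6.png",F["top"]["pixels"][:,:,::-1])
c=np.array([.4502,.2551])
for d in range(200,241,5):
    a=np.radians(d);print(d,(proj(F["side"],np.array([*(c+.055*np.array([np.cos(a),np.sin(a)])),.262]))-[180,120]+.42)*6)
E
```

```text
t: 20.8
eef_pos: [0.3663, -0.1716, 0.3779]
ee_rot: [3.142, -0.001, -3.075]
force: [0.4, 0.4, -0.2]
width: 0.0522
200 [176.21055582  87.36074587]
205 [182.54181385  89.96741265]
210 [189.40973033  92.29600185]
215 [196.76036357  94.32605572]
220 [204.53502039  96.03959115]
225 [212.67078504  97.42132043]
230 [221.10111461  98.45884255]
235 [229.75649264  99.14280096]
240 [238.56513106  99.46700407]
```

View pics/s6.png

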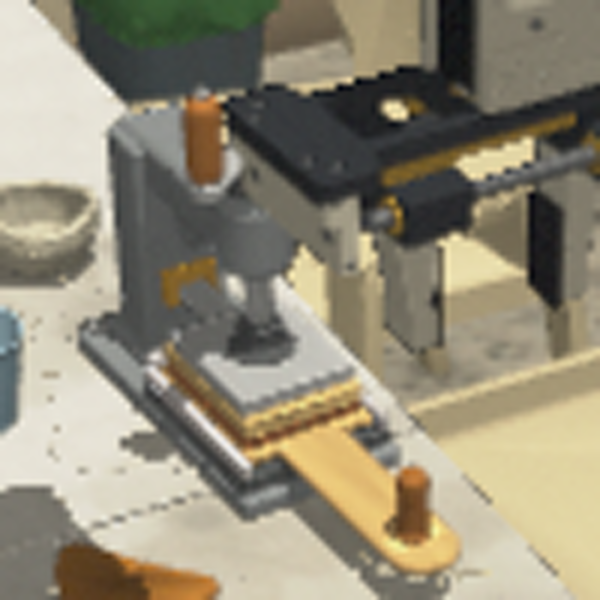

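View pics/t6.png

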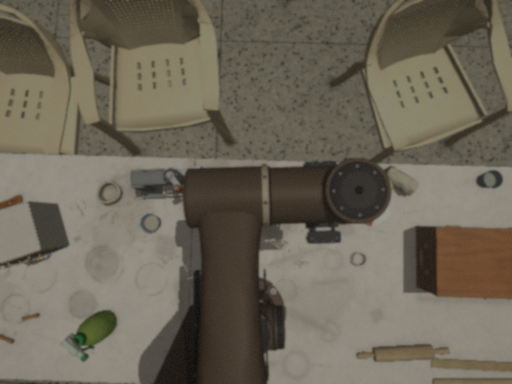

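The grip stands at crop (203,98), which corresponds to a crank angle of about 219°, so it stayed put after release. The peg is still at its home spot (412,473), and the robot touches nothing.

```bash
python3 -c "
from station import job_done
print(job_done())"
```

```text
the job is handed in; nothing more can be done
None
```

I loaded the press and handed the job in at about 21 s of the 72 s allowed.

- **Loading board:** I pushed it by the peg with closed fingers to a hard stop, where about 20 N gave no more travel. In the last picture the peg is still at its home position.
- **Bearing:** I wound the crank clockwise for nearly a full turn. The force along the crank's path then rose from 4.6 N to 10.7 N, and held still it pushed back 3.9 N. The jump fell inside one 15° step, so the bearing angle is known only to about ±7.5°. I took the middle, 219°.
- **Two turns more:** I wound 720° past that point. The gripper measured 218.9° before release, and the side camera showed about 219° after it, so the crank stayed put.
- **Forces and surroundings:** The gripper is clear, with the reading under 1 N. The largest force I read was about 22 N, during the push. I went near none of the loose things, but in the last pictures the arm or the crop hid them, so I did not check them one by one.

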